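# Chock the rover wheel on the test ramp, then open the starting gate

## Task

The blue-hubbed wheel on the little plywood test ramp is held only by the boom of the starting gate. Push the yellow wedge chock up the ramp, nose first, snug and square against the middle of the wheel's low side, passing under the boom. Then swing the red gate paddle outward, away from the wheel, until the gate is wide open (well past half way down), so that the wheel stays parked where it is on the chock alone; leave the other things on the table alone.

Things in the scene. Friction and masses are not known exactly. Their poses are not given: they have to be found in the camera images.
- ramp: Fixed plywood ramp 290 long, 150 wide, sloping 8 degrees. Origin at table height on its centre line, straight below where the wheel touches the surface at the start; x is level and points uphill, y to the left looking uphill (gate's side). The smooth surface, without rails, runs from 200 mm downhill of that point (14 mm above the table) to 90 mm uphill.
- ramp_seat (a point): Point on the ramp's surface where the wheel touches it at the start, 42 mm straight above the ramp's origin (centre line). Slope: 8 degrees rising along the ramp's x.
- wheel: Loose wheel, black tyre with blue hub discs, diameter 70, width 44, about 0.2 kg, standing on its tyre on the ramp with its axle across the ramp, free to roll downhill; rests against the gate's boom. Origin: wheel centre, 35 mm off the ramp surface. It may turn about its axle as it rolls. It takes under 1 N to push it uphill.
- chock: Loose yellow wedge chock, 80 long, 36 wide, about 0.12 kg, upright on the table. Origin: underside, 42 mm behind the nose; x points to the nose (thin end, goes against the wheel), y across, z up. A flat 40 degree face rises from the nose to 32 mm, then a flat back. When it touches the wheel on the ramp, the wheel's centre is 55 mm ahead of the origin along the slope.
- gate (a joint): Gate angle: 0 shut, 1.4 fully open (stop). Upright lever with a red paddle at the ramp's left edge (looking uphill), hinged on an axis parallel to the slope; swings outward, to the ramp's +y, as it grows. Stiff (0.04 N m, under 1 N at the paddle), stays where left. Its 8 mm steel boom crosses the wheel's low side and rises as it opens.
- gate_hinge (a point): On the gate's hinge axis: 12 mm above the ramp surface, 66 mm to the left of the centre line, 39 mm downhill of the wheel's centre. Does not move.
- gate_paddle (a point): Centre of the red paddle, which is 40 wide along the ramp, 10 thick across it and 55 high, 77.5 mm from the hinge axis; shut, it stands square to the ramp surface and spans 62 to 117 mm above it (the wheel's top is at 70). It can be pushed from its wheel side or pinched.
- battery: Bystander: grey and green battery pack 90 x 55 x 28. Origin: centre of the underside.
- motor: Bystander: geared motor, white block with a steel can, 105 x 50 x 45. Origin: underside.
- spare_wheel: Bystander: spare wheel with grey hub lying flat, diameter 70, height 44. Origin: centre of the underside.
- gear: Bystander: orange gear disc, diameter 90, 14 high. Origin: centre of the underside.
- screwdriver: Bystander: screwdriver lying flat, about 200 long.
- chock_tab (a point): Middle of the chock's upright grip tab with dark ribs at its tail, 28 mm behind the chock's origin and 50 mm above the underside. The tab is 20 long (x), 36 wide (y), and reaches 70 above the underside.
- gate_boom (a point): Inner end of the boom's axis, 12 mm past the ramp's centre line. Shut, the boom lies 39 mm downhill of the wheel's centre with its underside 38 mm above the ramp surface: the chock's wedge (32 mm high) passes under it, and the taller tab stays over 20 mm downhill of it.
There are look-alikes about, which are no part of the job. Of the things that look like the chock, the smaller one is meant.

How it is judged:
On the way, in this order (a step that is already met when the one before it is completed fails the run):
1. the chock stands on the ramp square against the wheel's low side (nose within 8 mm of touching), with the gate still shut (x of wheel in the frame of chock between 0.049 and 0.0627 m and y of wheel in the frame of chock between -0.016 and 0.016 m and z of wheel in the frame of chock between 0.027 and 0.043 m and angle between the y axis of chock and the y axis of ramp, either way round below 0.3 rad and value of joint gate below 0.2 rad), for 0.2 s.
2. the gate is swung open, past 0.9 rad (value of joint gate above 0.9 rad), for 0.2 s.
At the end, for the whole second after the job is handed in: The gate is open past 0.9 rad; the wheel is at rest on the ramp within 25 mm of where it started, its axle within 0.25 rad of square, leaning on the chock; the chock stands on the ramp with its nose against the wheel's low side, within 16 mm of the wheel's middle and 0.3 rad of square (x of wheel in the frame of chock between 0.049 and 0.0577 m and y of wheel in the frame of chock between -0.016 and 0.016 m and z of wheel in the frame of chock between 0.027 and 0.043 m and angle between the y axis of chock and the y axis of ramp, either way round below 0.3 rad and contact force between wheel and chock above 0.05 N and value of joint gate above 0.9 rad and distance of wheel from where it was at the start of the episode below 0.025 m and linear speed of each of wheel, chock below 0.01 m/s and angle between the y axis of wheel and the y axis of ramp, either way round below 0.25 rad); the robot touches nothing.
It fails at once if the wheel rolls or is carried more than 40 mm from its place (distance of wheel from where it was at the start of the episode above 0.04 m).
It fails at once if another thing on the table is moved more than 30 mm (distance of any of battery, motor, spare_wheel, gear, screwdriver from where it was at the start of the episode above 0.03 m).
It also fails if it takes over 51 s, if anything falls off the work surface, if the arm or the gripper's body presses on something with over 40 N, if the wrist force passes 120 N, or if a joint passes its speed limit or range.

## Robot

A 6-joint arm with a two-finger parallel gripper is mounted at the origin on the work surface. World frame = base frame: x ahead of the robot, y to its left, z up, the work surface at z = 0. Lengths are in m, angles in rad, forces in N, time in s.
With the tool pointing down it reaches from about 0.375 to 0.75 m from the base axis. Payload 9 kg.
Tool frame: the origin (TCP) lies on the mounting face of the last link; the fingertips stand 173 mm ahead of it and the grasp point (between the pads) lies 155 mm ahead of it; z points along the fingers, x is the direction in which the jaws open and shut, and the axes are right-handed (so a half turn about z gives the same grasp; the last joint's range is limited). The gripper opens to 85 mm and grips with 20 to 120 N. Pads are 22 mm wide; open, the fingers measure 114 mm over their backs; the gripper's body (76 mm by 85 mm) begins 54 mm behind the grasp point. The pads swing forward as they close: fully open they stand 13 mm farther back than shut.
Start: joints at [-1.541, 0.104, 0.097, 1.564, 0, 1.353], TCP at [0.147, -0.582, 0.405] pointing down, gripper open.
Joint ranges: [-2.99, 2.99], [-0.84, 1.86], [-1.1, 1.16], [-1.84, 2.11], [-1.51, 1.56], [-3.14, 3.14]. Speed limits (rad/s): [2.22, 2.22, 2.57, 3.14, 3.14, 3.14].

## Interface

Orientations are given as a unit quaternion [w, x, y, z].
In Python, from workcell import telemetry, capture, calibration, env gives the robot as it stands.
- The arm moves only by the tool step_arm, never from a script. Its argument "steps" is one flat list of numbers, 5 for each row, row after row: the shift along the world's x, y, z in mm, then the turn about the world's z in degrees, then the opening in per cent of the stroke, from 0 (shut) to 100 (fully open). A call has 1 to 20 rows; each row shifts and turns the commanded pose from where the row before left it; what a row does not reach is not made up. A row lasts 1/8 s, in which the tool goes at most 62.5 mm and 10.7 degrees, less where a joint would pass 70% of its speed; a pose out of reach is approached as far as the arm can. A call with a gripper value outside its range is refused whole. The fingers move at their own pace and stop on an object; "newtons" is the grip in N (left out, the last holds). Time passes only in rows, so rows that do not move let the fingers close. It gives the time, the measured TCP pose, the force and the opening at its end, in the units of the state.
- telemetry.sense(): the state, without advancing time (a new reading comes with each control period).
- capture(name): name is "side" or "top" or "wrist"; returns (picture, depth): 384x512x3 uint8, red, green, blue; 384x512 float32, m along the optical axis (not along the pixel's ray), 0 where there is no reading.
- calibration(name): a dict with "fx", "fy", "cx", "cy" (pixels), "R" (3x3) and "t" (3): a world point X has camera coordinates R X + t. Camera axes: x right, y down, z forward; pixel columns grow to the right and rows downward; lengths in m; the calibration is good to about 2 mm. A picture is of the moment at which its call begins: read the wrist's pose just before it. calibration takes no time and is no camera call; for the wrist camera it gives the pose at the moment of the call.
- env.hand_in(): hands the job in, once; it reports no verdict.
The state is a dict: "time_s": time; "q": joint angles; "joint_velocities": joint speeds; "tau": joint torques, N m; "position": TCP position; "ee_rot": TCP orientation; "wrist_force": force on the tool from outside, world axes, zero at the start; "torque": the same for the moment, N m; "width": finger opening in m.
Only numpy, scipy, OpenCV 4.12 (cv2) and the standard library are available. Lean on these libraries where they do the work, as an engineer would, in place of code of your own. Each camera call takes 0.05 s, during which the arm holds its last target.

## Working session

There is one attempt and no reset: what is moved stays moved. The work goes in short steps, Python scripts to look and compute and a tool call to move; the robot and the scene stay as the last step left them, time stands still between calls to the robot, and variables do not carry over. Pictures are saved under pics/ and viewed, and the job is handed in when it is done.

Besides the shell and the picture viewer there is one more tool, called after "Request:" as name(argument=value, ...), one argument or row to a line, values as JSON. step_arm: Moves the arm, as the interface text tells. Its arguments: {"type":"object","properties":{"steps":{"type":"array"},"newtons":{"type":"number"}},"required":["steps"]}

```bash
ls; mkdir -p pics; python3 - <<'E'
from workcell import telemetry, capture, calibration, env
import cv2,numpy as np
s=telemetry.sense();print(s['time_s'],s['position'],s['ee_rot'],s['width'])
for n in ['side','top']:
    p,d=capture(n);c=calibration(n)
    print(n,c)
    cv2.imwrite(f'pics/{n}0.png',p[:,:,::-1]);np.savez(f'{n}0.npz',p=p,d=d,**c)
E
```

```text
pics
0.0 [ 0.14717222 -0.58155156  0.403913  ] [-5.28823669e-04  7.89070356e-01 -6.14302458e-01 -4.28961956e-04] 0.08543431843676233
side {'fx': 487.7748591483024, 'fy': 487.7748591483024, 'cx': 245.15112891119784, 'cy': 183.01685525432555, 'R': array([[-0.97939624, -0.20174099,  0.0091419 ],
       [-0.12489811,  0.56953039, -0.81242575],
       [ 0.15869299, -0.79682853, -0.58299299]]), 't': array([0.45018584, 0.16351545, 1.69224123])}
top {'fx': 492.61898672651245, 'fy': 492.61898672651245, 'cx': 255.55150787690366, 'cy': 199.49498268586316, 'R': array([[-0.01208195, -0.99992246,  0.0030175 ],
       [-0.99274892,  0.01163423, -0.11964204],
       [ 0.11959766, -0.00444113, -0.99281251]]), 't': array([0.00876519, 0.48338627, 1.59298201])}
```

View pics/side0.png

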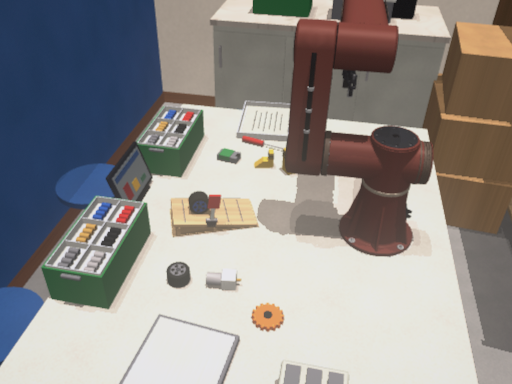

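View pics/top0.png

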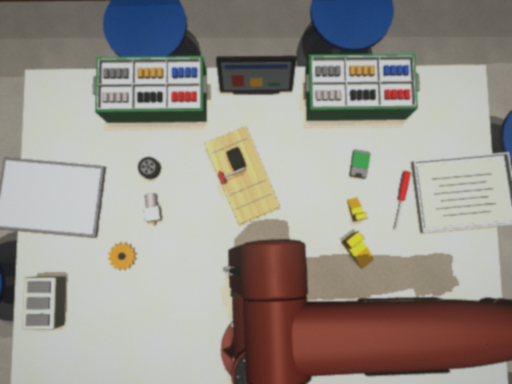

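```bash
python3 - <<'E'
import cv2,numpy as np
z=np.load('top0.npz');p=z['p'][:,:,::-1]
a=cv2.resize(p[115:235,195:295],None,fx=6,fy=5*1.2,interpolation=cv2.INTER_CUBIC)[:600]
cv2.imwrite('pics/c1.png',a)
a=cv2.resize(p[180:280,320:420],None,fx=6,fy=6,interpolation=cv2.INTER_CUBIC)
cv2.imwrite('pics/c2.png',a)
z=np.load('side0.npz');p=z['p'][:,:,::-1]
cv2.imwrite('pics/c3.png',cv2.resize(p[130:245,160:300],None,fx=5,fy=5,interpolation=cv2.INTER_CUBIC))
E
```

```text
(no output)
```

View pics/c1.png

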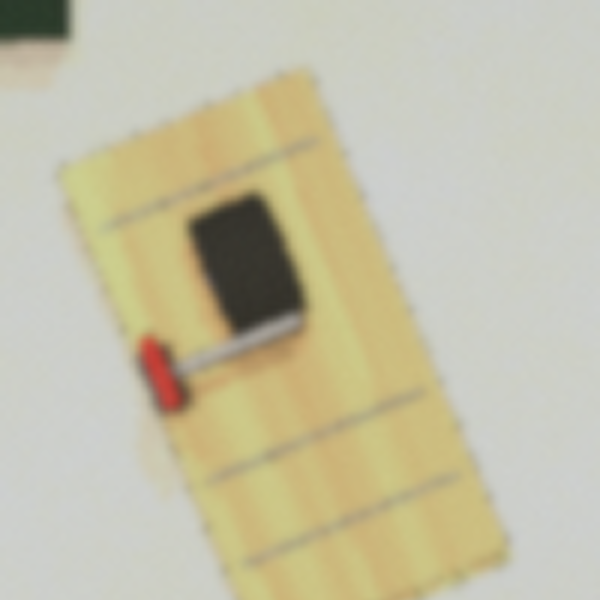

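View pics/c2.png

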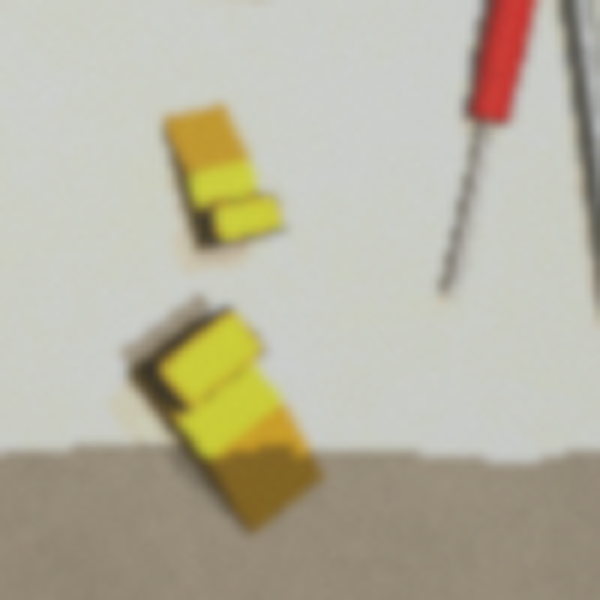

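View pics/c3.png

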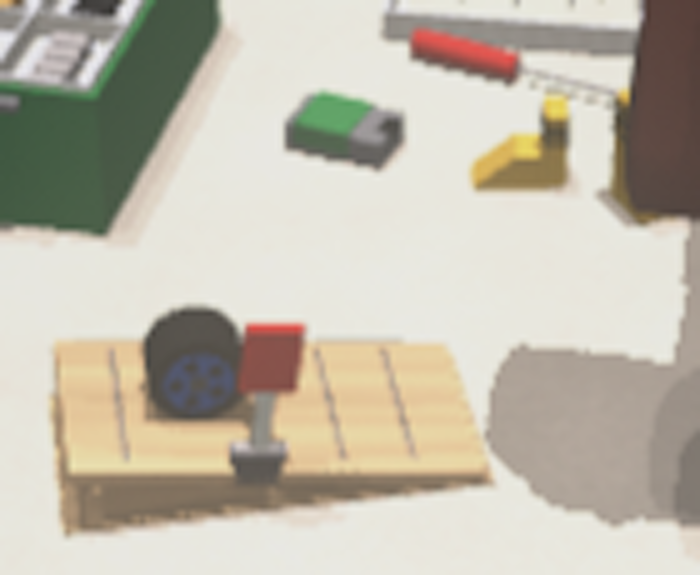

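```bash
cat > h.py <<'E'
import numpy as np
def ray(c,u,v,z):
    R=c['R'];t=c['t'];o=-R.T@t
    d=R.T@np.array([(u-c['cx'])/c['fx'],(v-c['cy'])/c['fy'],1.])
    return o+d*(z-o[2])/d[2]
def proj(c,X):
    q=c['R']@np.asarray(X)+c['t'];return np.array([c['fx']*q[0]/q[2]+c['cx'],c['fy']*q[1]/q[2]+c['cy']])
E
python3 - <<'E'
from h import *
import cv2
z=np.load('top0.npz');hsv=cv2.cvtColor(z['p'],cv2.COLOR_RGB2HSV)
f1=lambda x,y:(195+x/6-.42,115+y/6-.42)
f2=lambda x,y:(320+x/6-.42,180+y/6-.42)
pr=lambda n,P:print(n,np.round(P*1000,1))
for n,a,h in [('UL',(62,168),.0545),('UR',(308,70),.0545),('LR',(510,555),.014),('wheeltop',(247,262),.075),('paddle',(158,345),.16),('paddletop c',(163,375),.155),('boom tip',(298,318),.082)]: pr(n,ray(z,*f1(*a),h))
for n,a,h in [('noseL',(165,118),0.0),('noseR',(228,103),0.0),('tabtopFL',(212,205),.07),('tabFR',(275,192),.07),('tabRL',(220,242),.07),('tabRR',(284,228),.07)]: pr(n,ray(z,*f2(*a),h))
m=((hsv[:,:,2]<90)&(hsv[:,:,1]<120)).astype(np.uint8)
n,l,st,ce=cv2.connectedComponentsWithStats(m[120:240,195:300].copy());print(st[1:],ce[1:])
E
```

```text
UL [670.6 167.2  54.5]
UR [724.2  32.   54.5]
LR [459.  -76.5  14. ]
wheeltop [612.9  65.6  75. ]
paddle [553. 108. 160.]
paddletop c [538.4 105.9 155. ]
boom tip [580.6  38.3  82. ]
noseL [ 484.2 -304.1    0. ]
noseR [ 492.2 -339.6    0. ]
tabtopFL [ 428.9 -314.1   70. ]
tabFR [ 435.4 -348.    70. ]
tabRL [ 409.  -317.7   70. ]
tabRR [ 416.1 -352.1   70. ]
[[  0   0  11   1  11]
 [ 32  28  18  22 252]] [[ 5.          0.        ]
 [40.78174603 38.57142857]]
```

Request:
step_arm(
  steps=[20, 20, -4, -1, 100, 35, 35, -7, -2, 100, 40, 35, -8, 0, 100, 40, 35, -8, 0, 100, 40, 35, -8, 0, 100, 40, 35, -8, 0, 100, 40, 35, -8, 0, 100, 20, 19, -3, 0, 100, 0, 0, 0, 0, 100],
)

```text
time_s: 1.23
position: [0.4231, -0.3312, 0.3501]
ee_rot: [-0.0, 0.774, -0.634, -0.001]
wrist_force: [-0.4, 0.1, 0.5]
width: 0.0855
```

```bash
python3 - <<'E'
from workcell import telemetry, capture, calibration, env
import cv2,numpy as np
s=telemetry.sense();print(s['time_s'],s['position'],s['ee_rot'],s['width'])
n='wrist';c=calibration(n);p,d=capture(n)
print(c)
cv2.imwrite(f'pics/{n}1.png',p[:,:,::-1]);np.savez(f'{n}1.npz',p=p,d=d,**c)
n='top';c=calibration(n);p,d=capture(n)
cv2.imwrite(f'pics/{n}1.png',p[:,:,::-1]);np.savez(f'{n}1.npz',p=p,d=d,**c)
E
```

```text
1.225 [ 0.42313924 -0.33120352  0.35006302] [-1.80746728e-04  7.73659831e-01 -6.33600912e-01 -5.63574199e-04] 0.08551522997517653
{'fx': 302.2953248179913, 'fy': 302.2953248179913, 'cx': 250.56461123922082, 'cy': 192.9447737971022, 'R': array([[ 1.98214723e-01, -9.80158356e-01, -7.21757725e-04],
       [-9.37382551e-01, -1.89779352e-01,  2.92057786e-01],
       [-2.86399854e-01, -5.72135901e-02, -9.56400402e-01]]), 't': array([-0.40902132,  0.31152925,  0.42983318])}
```

View pics/wrist1.png

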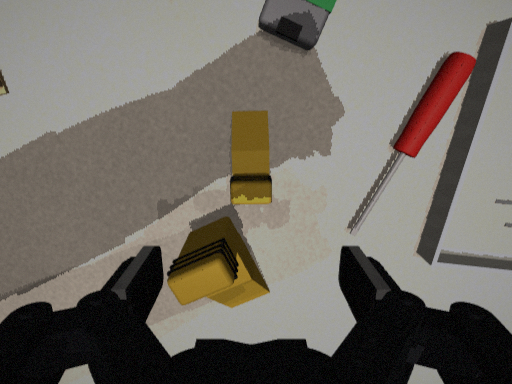

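```bash
python3 - <<'E'
from h import *
import cv2
z=np.load('wrist1.npz');p=z['p'];hsv=cv2.cvtColor(p,cv2.COLOR_RGB2HSV)
print('tcp axis',[proj(z,[.4231,-.3312,h]) for h in (0,.07,.195)])
m=((hsv[:,:,0]>15)&(hsv[:,:,0]<32)&(hsv[:,:,1]>170)).astype(np.uint8)
n,l,st,ce=cv2.connectedComponentsWithStats(m)
for i in range(1,n):
    if st[i][4]>200:
        c,_=cv2.findContours((l==i).astype(np.uint8),0,2);r=cv2.minAreaRect(c[0]);print(st[i],r)
pr=lambda n,P:print(n,np.round(P*1000,1))
for a,h in [((232,111),0),((268,111),0),((231,175),.07),((271,175),.07),((231,203),.07),((271,203),.07),((169,284),.1),((232,216),.0),((210,216),.0)]: pr(a,ray(z,*a,h))
cv2.imwrite('pics/w1c.png',cv2.resize(p[90:320,130:330,::-1],None,fx=2.6,fy=2.6))
E
```

```text
tcp axis [array([250.07720076, 172.43931397]), array([249.89341988, 190.88236851]), array([249.13149563, 267.34413572])]
[ 231  111   40   93 3335] ((250.5, 157.0), (92.0, 39.0), 90.0)
[ 168  217  101   90 5208] ((210.2000274658203, 271.4000244140625), (87.65385437011719, 86.75943756103516), 63.43495178222656)
(232, 111) [ 482.5 -300.4    0. ]
(268, 111) [ 489.8 -336.4    0. ]
(231, 175) [ 433.7 -312.7   70. ]
(271, 175) [ 440.4 -346.    70. ]
(231, 203) [ 409.  -317.2   70. ]
(271, 203) [ 415.9 -351.4   70. ]
(169, 284) [ 338.7 -279.2  100. ]
(232, 216) [ 369.5 -321.1    0. ]
(210, 216) [ 364.6 -296.7    0. ]
```

View pics/w1c.png

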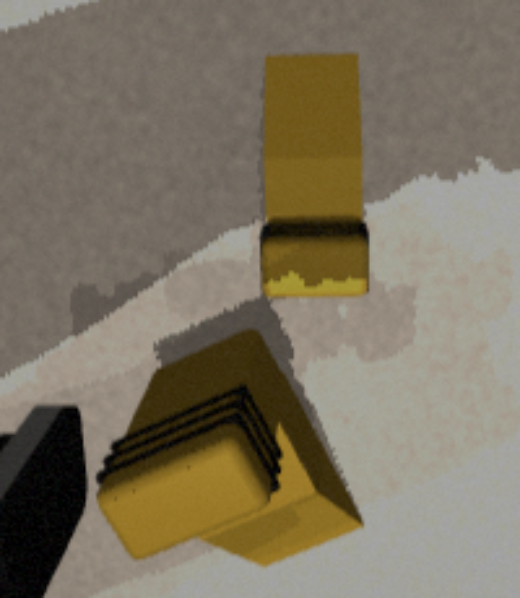

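View pics/top1.png

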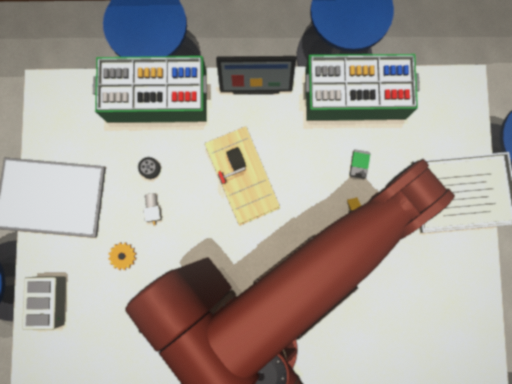

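Request:
step_arm(
  steps=[-2, -1, -25, 0, 100, 0, 0, -40, 0, 100, 0, 0, -40, 0, 100, 0, 0, -30, 0, 100, 0, 0, -8, 0, 70, 0, 0, 0, 0, 20, 0, 0, 0, 0, 10, 0, 0, 0, 0, 10, 0, 0, 0, 0, 10, 0, 0, 0, 0, 10],
  newtons=20,
)

```text
time_s: 2.58
position: [0.4205, -0.3341, 0.2089]
ee_rot: [0.0, 0.773, -0.635, 0.001]
wrist_force: [-1.0, 0.6, 6.1]
width: 0.0358
```

Request:
step_arm(
  steps=[0, 0, 15, 0, 10, 0, 0, 30, 0, 10, 4, 20, 25, 0, 10, 6, 40, 0, 2, 10, 7, 45, 0, 2, 10, 7, 45, 0, 2, 10, 7, 45, 0, 2, 10, 7, 45, 0, 2, 10, 7, 45, 0, 0.5, 10, 7, 40, 0, 0, 10, 4, 20, 0, 0, 10, 0, 0, 0, 0, 10, 0, 0, 0, 0, 10],
)

```text
time_s: 4.2
position: [0.4762, 0.0109, 0.2781]
ee_rot: [0.0, 0.828, -0.561, 0.0]
wrist_force: [-0.2, 0.1, -1.3]
width: 0.0358
```

```bash
python3 - <<'E'
from workcell import telemetry, capture, calibration, env
import cv2,numpy as np
s=telemetry.sense();print(s['time_s'],s['position'],s['ee_rot'],s['width'])
n='wrist';c=calibration(n);p,d=capture(n)
cv2.imwrite(f'pics/{n}2.png',p[:,:,::-1]);np.savez(f'{n}2.npz',p=p,d=d,**c)
n='side';c=calibration(n);p,d=capture(n)
cv2.imwrite(f'pics/{n}2.png',cv2.resize(p[120:250,150:310,::-1],None,fx=4,fy=4));np.savez(f'{n}2.npz',p=p,d=d,**c)
E
```

```text
4.2 [0.47617455 0.01087969 0.27814753] [ 7.70257590e-05  8.27553335e-01 -5.61387039e-01  2.55351704e-04] 0.03579119348773731
```

View pics/wrist2.png

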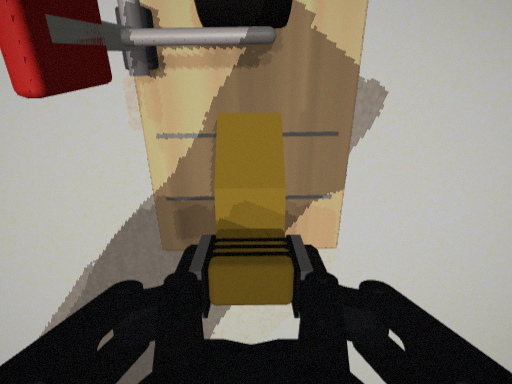

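View pics/side2.png

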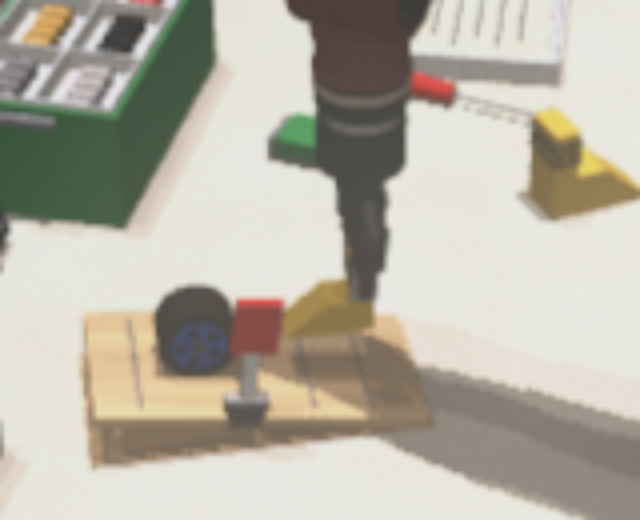

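```bash
python3 - <<'E'
from h import *
import cv2
z=np.load('wrist2.npz')
pr=lambda n,P:print(n,np.round(P*1000,1))
LL=ray(z,162.5,249,.014);LR=ray(z,338.5,248.5,.014);pr('LL',LL);pr('LR',LR)
w=LL-LR;print('yaw from low edge',np.degrees(np.arctan2(-w[0],w[1])),np.linalg.norm(w[:2]))
# edges at row 20 / sloping plane: z=.014+s*tan8 ; iterate
th=np.radians(22);ex=np.array([np.cos(th),np.sin(th)]);M=(LL+LR)/2
def onr(u,v,off=0):
    h=.03
    for _ in range(20):
        P=ray(z,u,v,h);h=.014+off+((P[:2]-M[:2])@ex)*np.tan(np.radians(8))
    return P
for n,a in [('R top',(367,0)),('R mid',(352,130)),('lineL1',(157,136)),('lineR1',(338,133)),('lineL2',(167,198.5)),('lineR2',(331,197))]:
    pr(n,onr(*a))
pr('boomtip',onr(275,35,.042))
pr('boomroot',onr(130,37,.042))
pr('wheel low L',onr(196,20,.035));pr('wheel low R',onr(290,20,.035))
pr('nose',ray(z,219,114,.07));pr('noseR',ray(z,281,114,.07))
t=np.array([.4762,.0109]);print('tool rel',(t-M[:2])@ex,(t-M[:2])@[-ex[1],ex[0]])
q=[7.7e-5,.82755,-.56139,2.6e-4];print(np.degrees(np.arctan2(2*q[1]*q[2],2*q[1]**2-1))+90)
E
```

```text
LL [404.7  62.5  14. ]
LR [461.  -77.4  14. ]
yaw from low edge 21.90774709481966 0.15087643968232456
R top [625.7  -6.3  39.2]
R mid [553.8 -37.3  28.2]
lineL1 [498.   91.1  27.7]
lineR1 [548.2 -29.   27.9]
lineL2 [452.5  71.4  20.7]
lineR2 [501.6 -48.4  20.8]
boomtip [579.8  37.8  77.5]
boomroot [551.6 106.1  77.5]
wheel low L [572.2  78.7  71.7]
wheel low R [590.3  33.4  71.7]
nose [532.1  51.6  70. ]
noseR [545.2  18.7  70. ]
tool rel 0.04709708064641176 0.0007694864664808815
21.69583112568128
```

Request:
step_arm(
  steps=[0, 1, -18, 0.5, 10, 0, 0, -17, 0, 10, 0, 0, -3, 0, 10, 0, 0, -3, 0, 10, 0, 0, 0, 0, 10],
)

```text
time_s: 4.92
position: [0.476, 0.0123, 0.237]
ee_rot: [0.0, 0.83, -0.558, -0.0]
wrist_force: [-3.0, 0.2, 2.3]
width: 0.0354
```

Request:
step_arm(
  steps=[0, 0, -2, 0, 10, 0, 0, -2, 0, 10, 0, 0, 0, 0, 10],
)

```text
time_s: 5.3
position: [0.476, 0.0121, 0.2334]
ee_rot: [0.001, 0.83, -0.558, 0.0]
wrist_force: [-6.5, -1.8, 8.2]
width: 0.0357
```

Request:
step_arm(
  steps=[0, 0, -2, 0, 10, 0, 0, -2, 0, 10, 0, 0, 0, 0, 10],
)

```text
time_s: 5.68
position: [0.4761, 0.012, 0.2294]
ee_rot: [0.001, 0.83, -0.558, 0.0]
wrist_force: [-4.8, -2.1, 6.1]
width: 0.0357
```

```bash
python3 - <<'E'
from workcell import telemetry, capture, calibration, env
import cv2,numpy as np
n='side';c=calibration(n);p,d=capture(n)
cv2.imwrite(f'pics/{n}3.png',cv2.resize(p[180:240,180:270,::-1],None,fx=8,fy=8,interpolation=cv2.INTER_CUBIC))
E
```

```text
(no output)
```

View pics/side3.png

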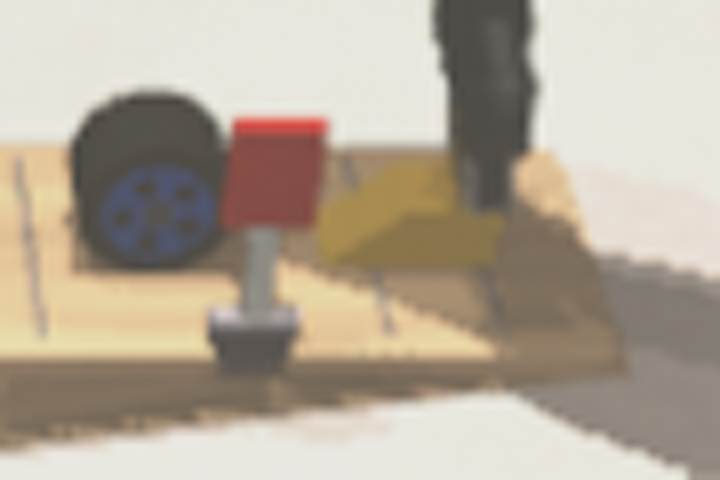

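Request:
step_arm(
  steps=[0, 0, 0, 0, 60, 0, 0, 0, 0, 60, 0, 0, 0, 0, 60, 0, 0, 2, 0, 10, 0, 0, 0, 0, 10, 0, 0, 0, 0, 10, 0, 0, 0, 0, 10],
)

```text
time_s: 6.6
position: [0.4761, 0.0123, 0.2306]
ee_rot: [0.0, 0.83, -0.558, -0.0]
wrist_force: [-0.6, 0.7, -1.7]
width: 0.0355
```

```bash
python3 - <<'E'
from workcell import telemetry, capture, calibration, env
import cv2,numpy as np
n='wrist';c=calibration(n);p,d=capture(n)
cv2.imwrite(f'pics/{n}4.png',p[:,:,::-1]);np.savez(f'{n}4.npz',p=p,d=d,**c)
E
```

```text
(no output)
```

View pics/wrist4.png

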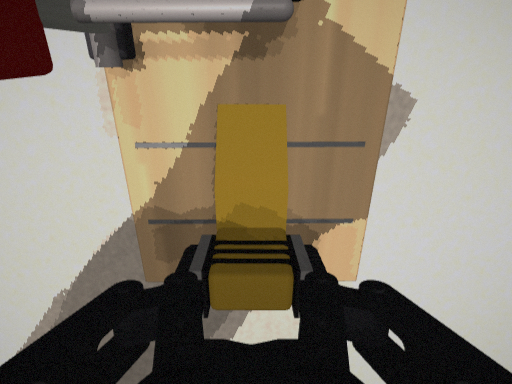

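Request:
step_arm(
  steps=[4.7, 1.7, 0.7, 0, 10, 4.7, 1.7, 0.7, 0, 10, 4.7, 1.7, 0.7, 0, 10, 4.7, 1.7, 0.7, 0, 10, 4.7, 1.7, 0.7, 0, 10, 4.7, 1.7, 0.7, 0, 10, 4.7, 1.7, 0.7, 0, 10, 4.7, 1.7, 0.7, 0, 10, 4.7, 1.7, 0.7, 0, 10, 4.7, 1.7, 0.7, 0, 10, 0, 0, 0, 0, 10],
)

```text
time_s: 8.02
position: [0.5234, 0.0294, 0.2378]
ee_rot: [0.0, 0.83, -0.558, 0.0]
wrist_force: [0.8, -0.3, -0.5]
width: 0.0358
```

```bash
python3 - <<'E'
from workcell import telemetry, capture, calibration, env
import cv2,numpy as np
n='wrist';c=calibration(n);p,d=capture(n)
cv2.imwrite(f'pics/{n}5.png',p[:,:,::-1]);np.savez(f'{n}5.npz',p=p,d=d,**c)
n='side';c=calibration(n);p,d=capture(n)
cv2.imwrite(f'pics/{n}5.png',cv2.resize(p[180:240,180:270,::-1],None,fx=8,fy=8,interpolation=cv2.INTER_CUBIC))
E
```

```text
(no output)
```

View pics/wrist5.png

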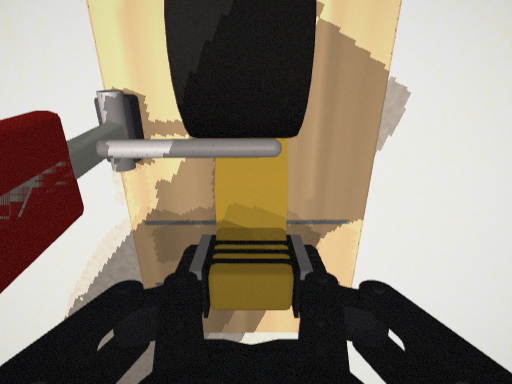

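View pics/side5.png

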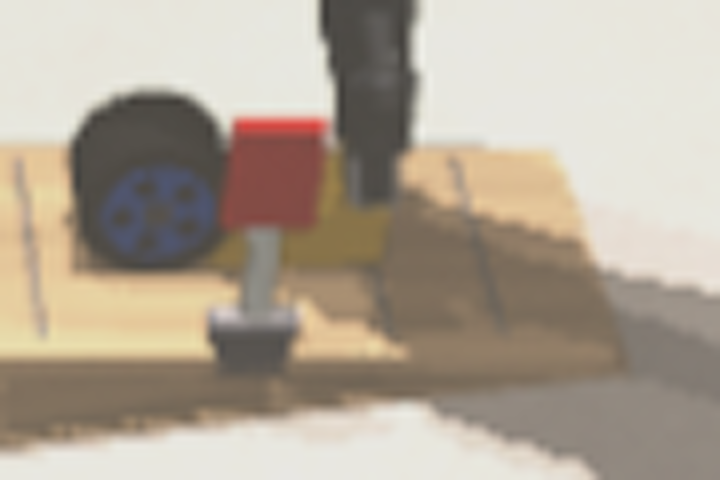

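Request:
step_arm(
  steps=[3.4, 2.2, 0.6, 0, 10, 3.4, 2.2, 0.6, 0, 10, 2.8, 1.1, 0.4, 0, 10, 1.9, 0.8, 0.3, 0, 10, 0, 0, 0, 0, 10],
)

```text
time_s: 8.75
position: [0.5348, 0.0357, 0.2396]
ee_rot: [0.0, 0.83, -0.558, 0.0]
wrist_force: [-0.5, -0.1, -1.1]
width: 0.0358
```

```bash
python3 - <<'E'
from workcell import telemetry, capture, calibration, env
import cv2,numpy as np
n='wrist';c=calibration(n);p,d=capture(n)
cv2.imwrite(f'pics/{n}6.png',p[:,:,::-1]);np.savez(f'{n}6.npz',p=p,d=d,**c)
n='side';c=calibration(n);p,d=capture(n)
cv2.imwrite(f'pics/{n}6.png',cv2.resize(p[180:240,180:270,::-1],None,fx=8,fy=8,interpolation=cv2.INTER_CUBIC))
E
```

```text
(no output)
```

View pics/wrist6.png

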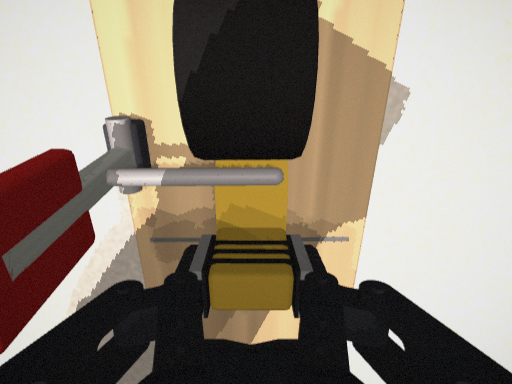

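View pics/side6.png

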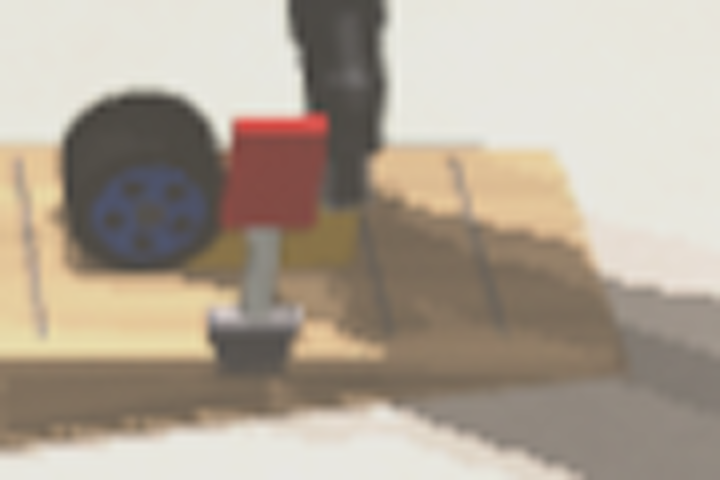

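Request:
step_arm(
  steps=[0, 0, 0, 0, 20, 0, 0, 0, 0, 60, 0, 0, 0, 0, 60, 0, 0, 0, 0, 60, 0, 0, 0, 0, 60],
)

```text
time_s: 9.48
position: [0.5347, 0.0356, 0.2397]
ee_rot: [0.0, 0.83, -0.558, 0.0]
wrist_force: [0.2, -0.3, 0.2]
width: 0.0512
```

```bash
python3 - <<'E'
from workcell import telemetry, capture, calibration, env
import cv2,numpy as np
print(telemetry.sense()['width'])
n='wrist';c=calibration(n);p,d=capture(n)
cv2.imwrite(f'pics/{n}7.png',p[:,:,::-1]);np.savez(f'{n}7.npz',p=p,d=d,**c)
n='side';c=calibration(n);p,d=capture(n)
cv2.imwrite(f'pics/{n}7.png',cv2.resize(p[180:240,180:270,::-1],None,fx=8,fy=8,interpolation=cv2.INTER_CUBIC))
E
```

```text
0.05119388028827174
```

View pics/wrist7.png

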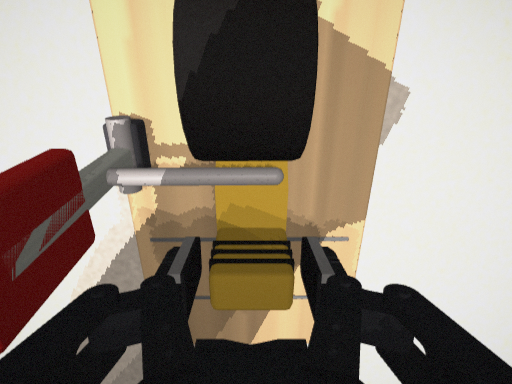

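View pics/side7.png

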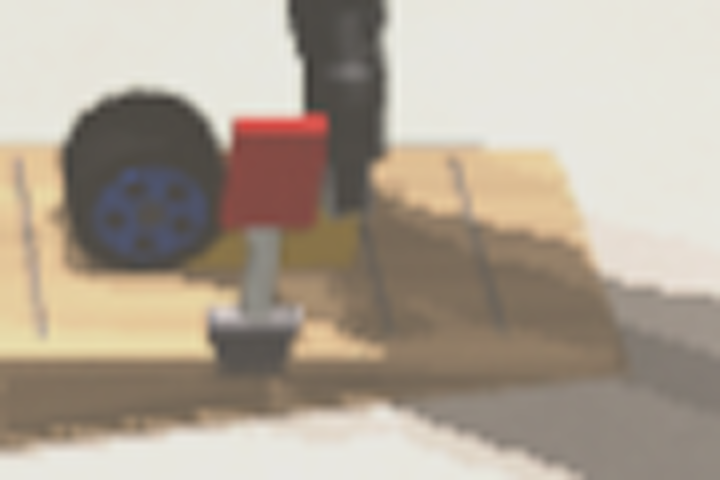

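Request:
step_arm(
  steps=[0, 0, 8, 0, 60, 0, 0, 20, 0, 60, 0, 0, 35, 0, 60, 0, 0, 35, 0, 30, 0, 0, 12, 0, 0, 5, 14, 0, 0, 0, 5, 14, 0, 0, 0, 5, 14, 0, 0, 0, 0, 0, 0, 0, 0],
)

```text
time_s: 10.7
position: [0.5497, 0.0789, 0.3487]
ee_rot: [0.0, 0.831, -0.557, -0.001]
wrist_force: [0.6, 0.4, 1.0]
width: -0.0001
```

```bash
python3 - <<'E'
from workcell import telemetry, capture, calibration, env
import cv2,numpy as np
print(telemetry.sense()['width'])
n='wrist';c=calibration(n);p,d=capture(n)
cv2.imwrite(f'pics/{n}8.png',p[:,:,::-1]);np.savez(f'{n}8.npz',p=p,d=d,**c)
n='side';c=calibration(n);p,d=capture(n)
cv2.imwrite(f'pics/{n}8.png',cv2.resize(p[140:240,170:280,::-1],None,fx=6,fy=6,interpolation=cv2.INTER_CUBIC))
E
```

```text
-5.142428529372915e-05
```

View pics/wrist8.png

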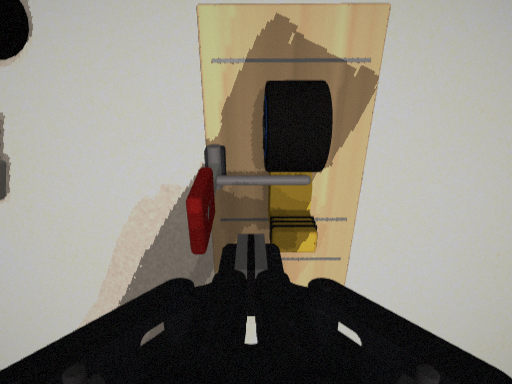

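View pics/side8.png

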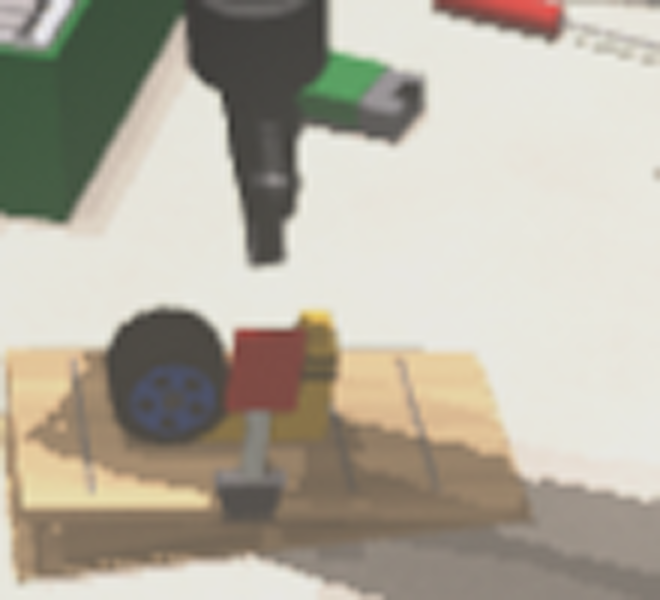

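Request:
step_arm(
  steps=[0, 0, -15, 0, 0, 0, 0, -18, 0, 0, 0, 0, -10, 0, 0, 0, 0, 0, 0, 0],
)

```text
time_s: 11.3
position: [0.5492, 0.0775, 0.3052]
ee_rot: [0.001, 0.83, -0.558, -0.001]
wrist_force: [0.4, -0.2, 0.2]
width: 0.0002
```

```bash
python3 - <<'E'
from workcell import telemetry, capture, calibration, env
import cv2,numpy as np
n='wrist';c=calibration(n);p,d=capture(n)
cv2.imwrite(f'pics/{n}9.png',p[:,:,::-1])
E
```

```text
(no output)
```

View pics/wrist9.png

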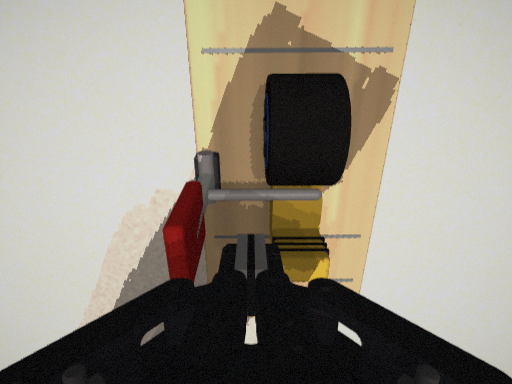

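Request:
step_arm(
  steps=[-2, 5, 0, 0, 0, -2.2, 5.2, 0, 0, 0, -2.9, 7.9, -0.8, 0, 0, -2.9, 7.9, -0.8, 0, 0, -2.9, 7.9, -0.8, 0, 0, -2.7, 7.4, -3.2, 0, 0, -2.7, 7.4, -3.2, 0, 0, -2.7, 7.4, -3.2, 0, 0, 0, 0, 0, 0, 0],
)

```text
time_s: 12.48
position: [0.5283, 0.1343, 0.2942]
ee_rot: [0.0, 0.83, -0.557, -0.0]
wrist_force: [0.7, 0.1, -0.1]
width: 0.0004
```

```bash
python3 - <<'E'
from workcell import telemetry, capture, calibration, env
import cv2,numpy as np
n='wrist';c=calibration(n);p,d=capture(n)
cv2.imwrite(f'pics/{n}10.png',p[:,:,::-1])
n='side';c=calibration(n);p,d=capture(n)
cv2.imwrite(f'pics/{n}10.png',cv2.resize(p[140:240,170:280,::-1],None,fx=6,fy=6,interpolation=cv2.INTER_CUBIC))
E
```

```text
(no output)
```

View pics/wrist10.png

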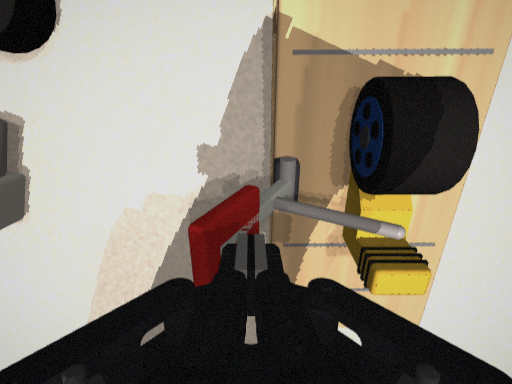

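View pics/side10.png

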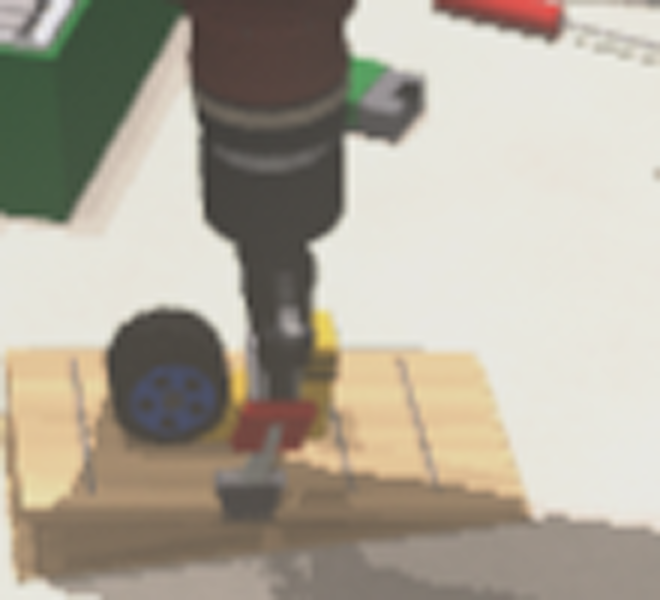

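Request:
step_arm(
  steps=[-2.2, 6.2, -5.5, 0, 0, -2.2, 6.2, -5.5, 0, 0, -2.2, 6.2, -5.5, 0, 0, -1.4, 4.8, -6.8, 0, 0, -1.4, 4.8, -6.8, 0, 0, -0.9, 3.2, -5.2, 0, 0, -0.6, 2.3, -5.2, 0, 0, -0.6, 2.3, -5.2, 0, 0, 0, 0, 0, 0, 0],
)

```text
time_s: 13.7
position: [0.517, 0.1698, 0.2484]
ee_rot: [0.0, 0.83, -0.558, -0.0]
wrist_force: [-0.5, -0.2, 0.1]
width: -0.0003
```

```bash
python3 - <<'E'
from workcell import telemetry, capture, calibration, env
import cv2,numpy as np
n='wrist';c=calibration(n);p,d=capture(n)
cv2.imwrite(f'pics/{n}11.png',p[:,:,::-1])
n='side';c=calibration(n);p,d=capture(n)
cv2.imwrite(f'pics/{n}11.png',cv2.resize(p[140:240,170:280,::-1],None,fx=6,fy=6,interpolation=cv2.INTER_CUBIC))
E
```

```text
(no output)
```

View pics/wrist11.png

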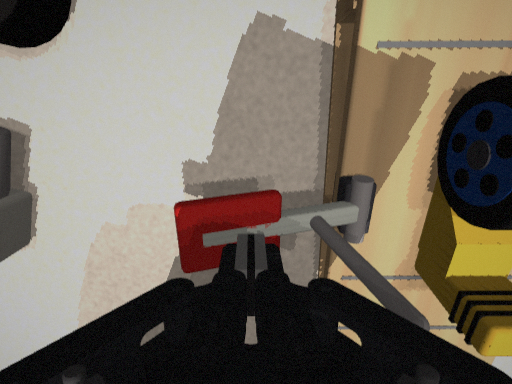

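View pics/side11.png

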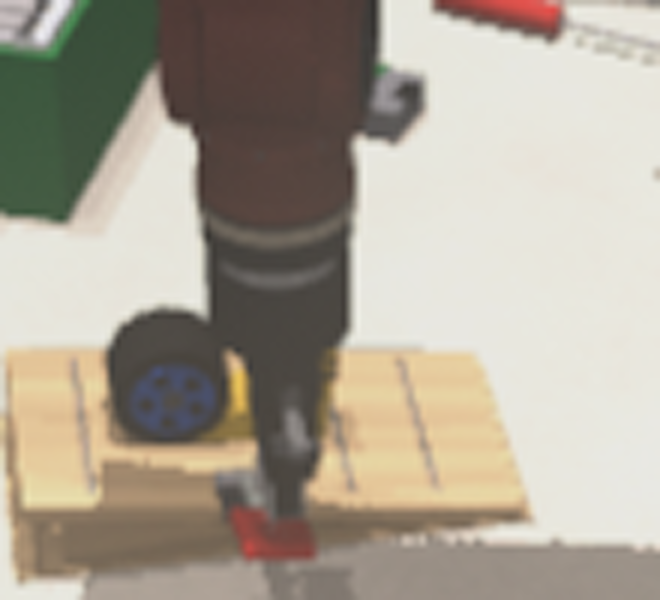

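Request:
step_arm(
  steps=[-0.3, 1, -3, 0, 0, 0, 0.5, -2.5, 0, 0, 0, 0, 0, 0, 0, 0, 0, 10, 0, 0, 0, 0, 40, 0, 0, 0, 0, 55, 0, 0, -15, 0, 55, 0, 0, -40, -30, 20, 0, 0, -40, -30, 0, 0, 0, 0, 0, 0, 0, 0],
)

```text
time_s: 15.05
position: [0.4201, 0.1103, 0.425]
ee_rot: [-0.001, 0.83, -0.558, 0.001]
wrist_force: [0.3, -0.0, 0.6]
width: -0.0003
```

```bash
python3 - <<'E'
from workcell import telemetry, capture, calibration, env
import cv2,numpy as np
for n in ['wrist','side','top']:
    c=calibration(n);p,d=capture(n);np.savez(f'{n}12.npz',p=p,d=d,**c)
    if n=='side':p=cv2.resize(p[140:240,170:280],None,fx=6,fy=6,interpolation=cv2.INTER_CUBIC)
    if n=='top':p=cv2.resize(p[115:235,170:295],None,fx=5,fy=5,interpolation=cv2.INTER_CUBIC)
    cv2.imwrite(f'pics/{n}12.png',p[:,:,::-1])
E
```

```text
(no output)
```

View pics/wrist12.png

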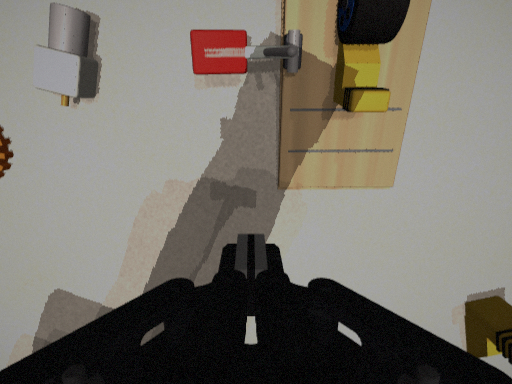

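View pics/side12.png

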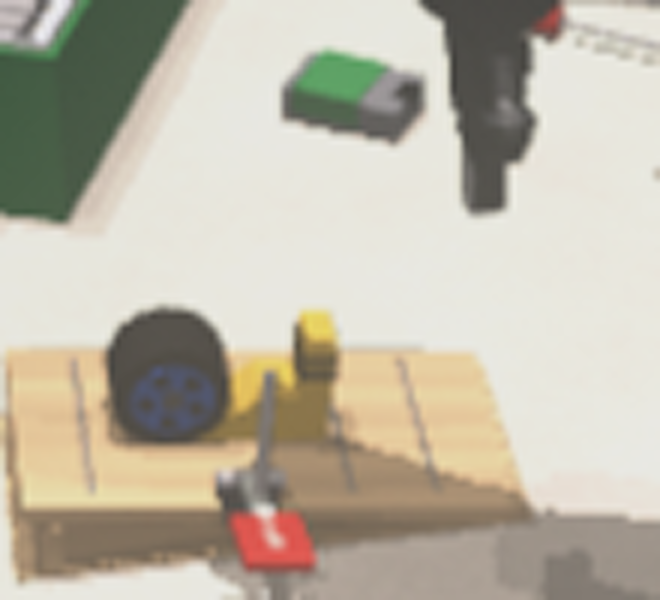

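View pics/top12.png

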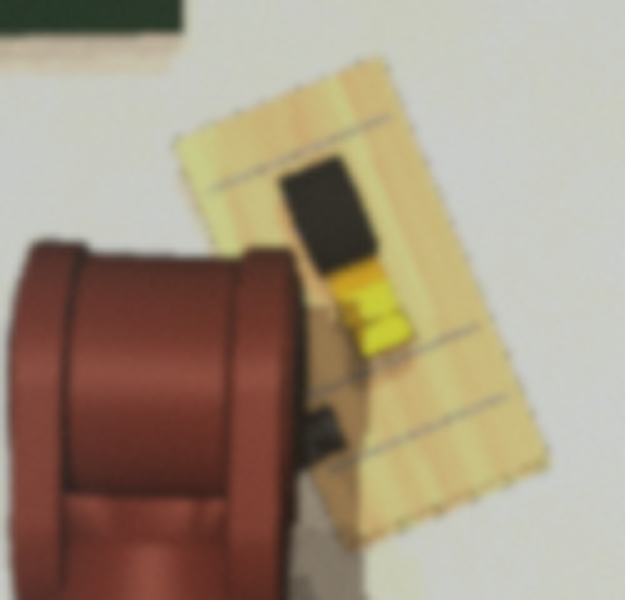

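```bash
python3 - <<'E'
from h import *
import cv2
def pts(z,m):
    v,u=np.nonzero(m&(z['d']>0));d=z['d'][v,u]
    C=np.stack([(u-z['cx'])/z['fx']*d,(v-z['cy'])/z['fy']*d,d],1);return (C-z['t'])@z['R']
z=np.load('wrist12.npz');h=cv2.cvtColor(z['p'],cv2.COLOR_RGB2HSV)
m=((h[:,:,0]<6)|(h[:,:,0]>174))&(h[:,:,1]>170)&(h[:,:,2]>60)
m[:,:188]=0;m[:,250:]=0;m[90:]=0
P=pts(z,cv2.erode(m.astype(np.uint8),np.ones((3,3)))>0);c=P.mean(0);n=np.linalg.svd(P-c,full_matrices=False)[2][2]
n*=np.sign(n[2]);th=np.radians(22.2);ey=np.array([-np.sin(th),np.cos(th),0])
print('paddle',c,n,'gate',np.arctan2(n[2]/np.cos(np.radians(8)),-n@ey))
a,b=np.load('side0.npz'),np.load('side12.npz')
def hub(z):
    h=cv2.cvtColor(z['p'],cv2.COLOR_RGB2HSV);m=(h[:,:,0]>105)&(h[:,:,0]<130)&(h[:,:,1]>80);m[:,:185]=0;m[:,215:]=0;m[:195]=0;m[225:]=0
    v,u=np.nonzero(m);return u.mean(),v.mean(),len(u)
print(hub(a),hub(b), 'mm/px',1000*1.4/487)
E
```

```text
paddle [0.52071749 0.18512667 0.07129949] [-0.04132761 -0.25542734  0.96594456] gate 1.3481123331995613
(np.float64(nan), np.float64(nan), 0) (np.float64(nan), np.float64(nan), 0) mm/px 2.8747433264887063<stdin>:15: RuntimeWarning: Mean of empty slice.
  ret = ret.dtype.type(ret / rcount)
```

Gate measures about 1.35 rad. The wheel is a few mm from its start and leans on the chock, and the arm is clear. I'm handing in.

```bash
python3 - <<'E'
from workcell import env,telemetry
print(env.hand_in());print(telemetry.sense()['time_s'])
E
```

```text
the job is handed in; nothing more can be done
None
the job is handed in; nothing more can be done
```

I finished the job and handed it in at about 15 s of the 51 s allowed; the hand-in gives no verdict.

**What I did:** I picked up the smaller yellow chock by its tab and set it flat on the low part of the ramp. I then slid it nose-first under the boom until it pushed the wheel about 3 mm clear of the boom. After letting go, I pushed the gate paddle outward with closed fingers and backed the arm away.

**What the last checks showed:**
- **Gate:** it stands at about 1.35 rad, from the wrist camera's depth reading of the paddle.
- **Wheel and chock:** in the side and top views they stand square and touching, about 2 mm off centre. They look the same after the gate opened as before.
- **Other things on the table:** I didn't touch any of them.

**What failed:** the colour-mask check of how far the wheel hub moved found no blue pixels. The 3 mm shift is therefore read by eye from the side view, about one pixel.

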